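Change over the flat and the charged battery packs

TASK

The two charged battery packs (gauge all green) are still in the grey chargers, while the two flat ones (one red segment) were put back in the blue ready holders. Change them over, so that both flat packs are seated in the chargers and both charged packs in the blue holders, each with its rail block fully down in the recess; the cork mat is free for setting a pack aside meanwhile. Leave the oil bottle standing where it is.

Things in the scene. Friction and masses are not known exactly. Their poses are not given: they have to be found in the camera images.
- flat_pack_1: Black battery pack 65 x 100 x 48 mm, about 0.37 kg, 28 x 64 mm charge gauge on its upper face (one red segment, three dark: FLAT). Upside down: rail block 40 x 70 mm below (12 mm high), full-width body 36 mm above it, to be gripped across the 65 mm sides. Origin: centre of the upper face; its z points DOWN, y along the 100 mm, x across the 65 mm. Starts in holder_1.
- flat_pack_2: Black battery pack 65 x 100 x 48 mm, about 0.37 kg, 28 x 64 mm charge gauge on its upper face (one red segment, three dark: FLAT). Upside down: rail block 40 x 70 mm below (12 mm high), full-width body 36 mm above it, to be gripped across the 65 mm sides. Origin: centre of the upper face; its z points DOWN, y along the 100 mm, x across the 65 mm. Starts in holder_2.
- charged_pack_1: Black battery pack 65 x 100 x 48 mm, about 0.37 kg, 28 x 64 mm charge gauge on its upper face (four green segments: CHARGED). Upside down: rail block 40 x 70 mm below (12 mm high), full-width body 36 mm above it, to be gripped across the 65 mm sides. Origin: centre of the upper face; its z points DOWN, y along the 100 mm, x across the 65 mm. Starts in charger_1.
- charged_pack_2: Black battery pack 65 x 100 x 48 mm, about 0.37 kg, 28 x 64 mm charge gauge on its upper face (four green segments: CHARGED). Upside down: rail block 40 x 70 mm below (12 mm high), full-width body 36 mm above it, to be gripped across the 65 mm sides. Origin: centre of the upper face; its z points DOWN, y along the 100 mm, x across the 65 mm. Starts in charger_2.
- charger_1: Grey charger, 96 x 146 mm, amber lamp on its front console, black recess walls. Origin: under the recess centre, at bench level; y along the length (62 mm to +y end, 84 to -y), z up. Top 20 mm up; recess 10 mm deep, 48 x 78 mm at its floor flaring to 56 x 86. A seated pack: centred, length along y (either way round), upper face 58 mm above this origin. Fixed. Starts with a charged pack.
- charger_2: Grey charger, 96 x 146 mm, amber lamp on its front console, black recess walls. Origin: under the recess centre, at bench level; y along the length (62 mm to +y end, 84 to -y), z up. Top 20 mm up; recess 10 mm deep, 48 x 78 mm at its floor flaring to 56 x 86. A seated pack: centred, length along y (either way round), upper face 58 mm above this origin. Fixed. Starts with a charged pack.
- holder_1: Blue pack holder, 78 x 112 mm plus low screw flanges (144 mm over all). Origin: under the recess centre, at bench level; y along the length, z up. Top 20 mm up; recess 10 mm deep, 48 x 78 mm at its floor flaring to 56 x 86. A seated pack: centred, length along y (either way round), upper face 58 mm above this origin. Fixed. Starts with a flat pack.
- holder_2: Blue pack holder, 78 x 112 mm plus low screw flanges (144 mm over all). Origin: under the recess centre, at bench level; y along the length, z up. Top 20 mm up; recess 10 mm deep, 48 x 78 mm at its floor flaring to 56 x 86. A seated pack: centred, length along y (either way round), upper face 58 mm above this origin. Fixed. Starts with a flat pack.
- cork_mat: Brown cork mat, 110 x 140 mm, 4 mm thick, fixed, empty at the start: free spot where a pack can stand meanwhile on its rail block (upper face then 52 mm above the bench). Origin: centre of its underside; y along its length, z up. Mat, bottle and units stand with centres at least 0.13 m apart; the black case behind, 0.13 m tall, is 0.11 m or more away; other things near are under 65 mm tall.
- oil_bottle: Small amber bottle with a black cap, 32 mm in diameter, 77 mm tall, standing loose among the units and easily knocked over; it stays where it is. Origin: centre of its underside, z up. Carry packs over it with their undersides 0.1 m or more above the bench, or pass beside it.
Things that resemble listed ones, but are neither listed nor needed, are in the scene too. Leave any orange or white look-alike of the charged_pack_2 alone.

How it is judged:
At the end, for the whole second after the job is handed in: One flat pack in each charger, one charged pack in each holder: within 10 mm of the unit's centre, upper face 54 to 62 mm above its origin, lengthwise within 0.25 rad (either way round), flat face up within 0.14 rad, at rest. The oil bottle is upright within 25 mm of its start (((horizontal distance between flat_pack_1 and charger_1 below 0.01 m and z of flat_pack_1 in the frame of charger_1 between 0.054 and 0.062 m and angle between the y axis of flat_pack_1 and the y axis of charger_1, either way round below 0.25 rad and horizontal distance between flat_pack_2 and charger_2 below 0.01 m and z of flat_pack_2 in the frame of charger_2 between 0.054 and 0.062 m and angle between the y axis of flat_pack_2 and the y axis of charger_2, either way round below 0.25 rad) or (horizontal distance between flat_pack_1 and charger_2 below 0.01 m and z of flat_pack_1 in the frame of charger_2 between 0.054 and 0.062 m and angle between the y axis of flat_pack_1 and the y axis of charger_2, either way round below 0.25 rad and horizontal distance between flat_pack_2 and charger_1 below 0.01 m and z of flat_pack_2 in the frame of charger_1 between 0.054 and 0.062 m and angle between the y axis of flat_pack_2 and the y axis of charger_1, either way round below 0.25 rad)) and ((horizontal distance between charged_pack_1 and holder_1 below 0.01 m and z of charged_pack_1 in the frame of holder_1 between 0.054 and 0.062 m and angle between the y axis of charged_pack_1 and the y axis of holder_1, either way round below 0.25 rad and horizontal distance between charged_pack_2 and holder_2 below 0.01 m and z of charged_pack_2 in the frame of holder_2 between 0.054 and 0.062 m and angle between the y axis of charged_pack_2 and the y axis of holder_2, either way round below 0.25 rad) or (horizontal distance between charged_pack_1 and holder_2 below 0.01 m and z of charged_pack_1 in the frame of holder_2 between 0.054 and 0.062 m and angle between the y axis of charged_pack_1 and the y axis of holder_2, either way round below 0.25 rad and horizontal distance between charged_pack_2 and holder_1 below 0.01 m and z of charged_pack_2 in the frame of holder_1 between 0.054 and 0.062 m and angle between the y axis of charged_pack_2 and the y axis of holder_1, either way round below 0.25 rad)) and angle between each of flat_pack_1, flat_pack_2, charged_pack_1, charged_pack_2's own z axis and vertical above 3 rad and linear speed of each of flat_pack_1, flat_pack_2, charged_pack_1, charged_pack_2 below 0.02 m/s and distance of oil_bottle from where it was at the start of the episode below 0.025 m and angle between oil_bottle's own z axis and vertical below 0.2 rad); the robot touches nothing.
It fails at once if the oil bottle is knocked over or moved more than 40 mm (angle between oil_bottle's own z axis and vertical above 0.6 rad or distance of oil_bottle from where it was at the start of the episode above 0.04 m).
It also fails if it takes over 131 s, if anything falls off the work surface, if the arm or the gripper's body presses on something with over 40 N, if the wrist force passes 120 N, or if a joint passes its speed limit or range.

ROBOT

A 6-joint arm with a two-finger parallel gripper is mounted at the origin on a cart in front of the work surface, level with it; the furniture and walls round the work are solid. World frame = base frame: x ahead of the robot, y to its left, z up, the work surface at z = 0. Lengths are in m, angles in rad, forces in N, time in s.
With the tool pointing down it reaches from about 0.3 to 0.775 m from the base axis. Payload 14.6 kg.
Tool frame: the origin (TCP) lies at the centre of the arm's flange, where the gripper is bolted on; the fingertips stand 173 mm ahead of it and the grasp point (between the pads) lies 155 mm ahead of it (manip.tip_reach is the z of the fingertips in the tool frame, in m); z points along the fingers, y is the line along which they close (so a half turn about z gives the same grasp; the last joint's range is limited). The gripper opens to 85 mm and grips with 20 to 120 N. Pads are 22 mm wide; open, the fingers measure 114 mm over their backs; the gripper's body (76 mm by 85 mm) begins 54 mm behind the grasp point. The pads swing forward as they close: fully open they stand 13 mm farther back than shut.
Start: joints at [1.128, 0.3, 1.521, -0, 1.321, -0.067], TCP at [0.202, 0.512, 0.405] pointing down, gripper open.
Joint ranges: [-3.03, 3.03], [-0.79, 2.21], [0.23, 2.52], [-1.04, 4.18], [0, 3.07], [-2.55, 2.55]. Speed limits (rad/s): [2.22, 2.22, 2.57, 3.14, 3.14, 3.14].

INTERFACE

Orientations are given as a unit quaternion [w, x, y, z].
In Python, from station import manip gives the robot as it stands. The module is installed in compiled form; this text tells all that it offers.
- The arm moves only by the shell command python3 -m crank 'ROWS'. ROWS is a JSON object of lists of equal length, an entry for each row: "gripper": the gripper's target within -1 to 1 (fully open at 1, half-way at 0, shut at -1); "linear": the shift along the world's x, y, z in mm, a list of three; "rot": the turn, a rotation vector about the world's x, y, z in degrees, a list of three. In form: {"gripper": [gripper, ...], "linear": [[tx, ty, tz], ...], "rot": [[rx, ry, rz], ...]}. A call has exactly 5 rows; each row is the pose to reach, as a shift and turn from the pose commanded when the call began; what a row does not reach only later rows make up. A row lasts 1/10 s, in which the tool goes at most 50 mm and 8.59 degrees, less where a joint would pass 70% of its speed; a pose out of reach is approached as far as the arm can. A call with a gripper value outside its range is refused whole. The fingers move at their own pace and stop on an object; the grip force is fixed at half the most. Time passes only in rows, so rows that repeat a pose let the fingers close, or fill a call up. It gives the time, the measured TCP pose, the force, the opening and the grip force at its end, in the units of the state.
- manip.get_obs(): the state, without advancing time (a new reading comes with each control period).
- manip.get_image(name): name is "scene" or "side" or "wrist"; returns the picture (420x560x3 uint8, blue, green, red); there is no depth.
- manip.camera_model(name): a dict with "intrinsics" (3x3 intrinsics, pixels), "R" (3x3) and "t" (3): a world point X has camera coordinates R X + t. Camera axes: x right, y down, z forward; pixel columns grow to the right and rows downward; lengths in m; the calibration is good to about 2 mm. A picture is of the moment at which its call begins: read the wrist's pose just before it. camera_model takes no time and is no camera call; for the wrist camera it gives the pose at the moment of the call.
- manip.hand_in(): hands the job in; it is judged then, once.
Trained networks look in the newest picture that a camera, given by its name, has taken for a name from the list of things; names that differ only in an ending like _2 or _b are one class to them, and where a whole thing is asked for, a point or a joint stands for the part that bears it (a point fixed in the world has none). Each returns a list of dicts, best first, with "confidence" (0 to 1); they miss things now and then, are a little off and sometimes report something else, mostly with a low value. They report only what shows in the picture. A call takes as long as a camera call. They do not tell look-alikes from the thing itself.
- manip.outline_of(thing, camera): "region" (420x560 bool, what is visible of it) and "box" ([centre column, centre row, width, height] as shares, 0 to 1, of the picture: columns of its width, rows of its height, round what is visible of it).
- manip.tip_of(thing, camera): "at" ([column, row] as shares, 0 to 1, of the picture: columns of its width, rows of its height: a listed point, or the origin of a listed thing).
The state is a dict: "t": time; "joint_pos": joint angles; "qd": joint speeds; "joint_torque": joint torques, N m; "tool_pos": TCP position; "tcp_rot": TCP orientation; "force": force on the tool from outside, world axes, zero at the start; "wrist_torque": the same for the moment, N m; "gripper_width": finger opening in m; "finger_force": force on a finger pad.
Only numpy, scipy, OpenCV 4.12 (cv2) and the standard library are available. Lean on these libraries where they do the work, as an engineer would, in place of code of your own. Each camera call takes 0.05 s, during which the arm holds its last target. There are 200 camera calls.

## Working session

There is one attempt and no reset: what is moved stays moved. The work goes in short steps, Python scripts to look and compute and a shell command to move; the robot and the scene stay as the last step left them, time stands still between calls to the robot, and variables do not carry over. Pictures are saved under pics/ and viewed, at most 14 in all, crops included, and the job is handed in when it is done.

```bash
mkdir -p pics; python3 - <<'E'
from station import manip
import cv2
o=manip.get_obs();print(o['t'],o['tool_pos'],o['tcp_rot'],o['gripper_width'])
for n in("scene","side"):
    cv2.imwrite(f"pics/{n}0.png",manip.get_image(n)); c=manip.camera_model(n); print(n,c['intrinsics'],c['R'],c['t'])
E
```

```text
0.0 [0.20184832 0.5115797  0.4040858 ] [-1.50206922e-04  1.86782173e-01  9.82401159e-01 -5.99738721e-04] 0.08506632185019082
scene [[386.69064472   0.         282.94115455]
 [  0.         386.69064472 212.23690443]
 [  0.           0.           1.        ]] [[ 0.6048612  -0.7963276   0.0023002 ]
 [-0.40719492 -0.31177004 -0.85848223]
 [ 0.68435022  0.51832596 -0.51283815]] [-0.45647141  0.23216046  1.02586919]
side [[426.52695933   0.         284.33253595]
 [  0.         426.52695933 199.81416133]
 [  0.           0.           1.        ]] [[-9.99292070e-01  3.20664797e-02  1.96748572e-02]
 [ 1.53605340e-04  5.26445063e-01 -8.50209134e-01]
 [-3.76209454e-02 -8.49604223e-01 -5.26077302e-01]] [0.56914646 0.13861913 1.28638148]
```

View pics/scene0.png

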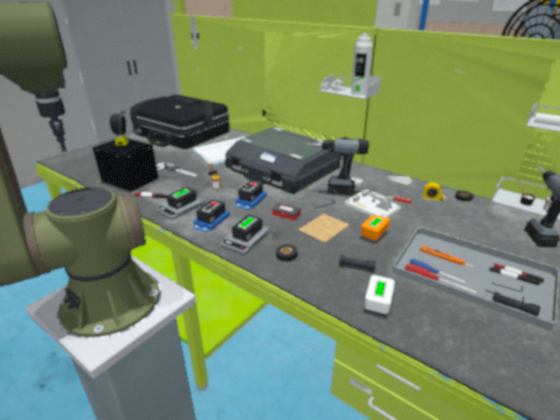

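View pics/side0.png

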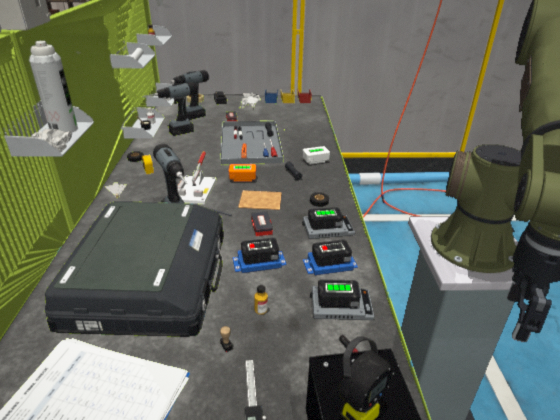

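Scene view: charged packs at (180,196), (246,228); flat at (210,211), (250,190); look-alikes are orange (375,228), white (380,293) and a small red unit (287,212). Side view: charged (325,220), (340,293); flat (263,250), (328,253); mat (260,200); bottle (262,298).

```bash
cat > h.py <<'E'
from station import manip
import numpy as np, cv2
def ray(c,uv):
    K,R,t=c['intrinsics'],c['R'],c['t']
    d=R.T@np.linalg.inv(K)@np.array([uv[0],uv[1],1.]); return -R.T@t,d
def onz(c,uv,z):
    o,d=ray(c,uv); return (o+d*(z-o[2])/d[2])[:2]
S=np.array([560,420])
E
python3 - <<'E'
from h import *
np.set_printoptions(precision=3,suppress=True)
Z=dict(flat_pack_1=.058,charged_pack_1=.058,cork_mat=0,oil_bottle=0,charger_1=0,holder_1=0)
for n in("side","scene"):
    manip.get_image(n); c=manip.camera_model(n)
    for k,z in Z.items():
        for r in manip.tip_of(k,n)[:5]:
            if r['confidence']>.2:
                uv=np.array(r['at'])*S; print(n,k,round(r['confidence'],2),uv.round(),onz(c,uv,z))
c=manip.camera_model('side')
for k in('flat_pack_1','charged_pack_1'):
    for r in manip.outline_of(k,'side'):
        if r['confidence']>.2:
            ys,xs=np.nonzero(r['region']); P=np.array([onz(c,p,.045) for p in zip(xs,ys)],np.float32)
            print(k,P.mean(0),cv2.minAreaRect(P))
o=manip.get_obs();w=manip.camera_model('wrist');print(o['t'],-w['R'].T@w['t'],w['R'],w['intrinsics'])
E
```

```text
side flat_pack_1 0.72 [261. 244.] [0.639 0.06 ]
side flat_pack_1 0.59 [331. 248.] [0.445 0.08 ]
side charged_pack_1 0.95 [241. 166.] [ 0.718 -0.407]
side charged_pack_1 0.82 [315. 152.] [ 0.432 -0.526]
side charged_pack_1 0.71 [337. 289.] [0.452 0.242]
side charged_pack_1 0.57 [327. 214.] [ 0.437 -0.086]
side cork_mat 0.56 [260. 260.] [0.64  0.061]
side oil_bottle 0.51 [262. 309.] [0.632 0.249]
side oil_bottle 0.46 [331. 251.] [0.433 0.024]
side charger_1 0.93 [323. 230.] [ 0.445 -0.085]
side charger_1 0.85 [334. 306.] [0.453 0.239]
side holder_1 0.79 [329. 264.] [0.445 0.078]
side holder_1 0.68 [257. 260.] [0.649 0.062]
scene flat_pack_1 0.89 [249. 183.] [0.657 0.092]
scene flat_pack_1 0.73 [250. 223.] [ 0.443 -0.102]
scene flat_pack_1 0.62 [209. 207.] [0.437 0.077]
scene charged_pack_1 0.97 [179. 193.] [0.439 0.242]
scene charged_pack_1 0.79 [254. 223.] [ 0.448 -0.114]
scene charged_pack_1 0.66 [376. 223.] [ 0.691 -0.427]
scene charged_pack_1 0.63 [380. 286.] [ 0.417 -0.567]
scene cork_mat 0.61 [323. 226.] [ 0.648 -0.256]
scene oil_bottle 0.55 [215. 183.] [0.657 0.283]
scene charge
[... 472 characters left out ...]
((0.44564348459243774, 0.2395397126674652), (0.0978265255689621, 0.10497305542230606), 84.43181610107422)
charged_pack_1 [ 0.44  -0.087] ((0.4388311505317688, -0.08774033188819885), (0.10641437768936157, 0.11109743267297745), 6.8062214851379395)
charged_pack_1 [ 0.712 -0.387] ((0.7127238512039185, -0.3865731656551361), (0.10113116353750229, 0.1259903758764267), 1.3934812545776367)
charged_pack_1 [ 0.427 -0.537] ((0.425155907869339, -0.5372357368469238), (0.12143436074256897, 0.13490916788578033), 17.355195999145508)
0.9 [0.127 0.541 0.373] [[ 0.367  0.93   0.001]
 [ 0.885 -0.35   0.308]
 [ 0.287 -0.112 -0.951]] [[306.543   0.    275.948]
 [  0.    306.543 216.212]
 [  0.      0.      1.   ]]
```

```bash
python3 -m crank '{"gripper":[1,1,1,1,1],"linear":[[25,-41,10],[50,-82,20],[75,-123,30],[100,-164,40],[125,-205,45]],"rot":[[0,0,4],[0,0,8],[0,0,12],[0,0,16],[0,0,21.5]]}'; python3 -m crank '{"gripper":[1,1,1,1,1],"linear":[[25,-41,0],[50,-82,0],[75,-123,0],[100,-164,0],[100,-215,0]],"rot":[[0,0,0],[0,0,0],[0,0,0],[0,0,0],[0,0,0]]}'
```

```text
t: 1.4
tool_pos: [0.3273, 0.3049, 0.4507]
tcp_rot: [0.001, -0.001, 1.0, 0.0]
force: [1.0, 0.9, -0.1]
gripper_width: 0.0852
finger_force: 0.0
t: 1.9
tool_pos: [0.4283, 0.0908, 0.4495]
tcp_rot: [0.0, 0.0, 1.0, -0.0]
force: [-0.0, -0.4, 0.4]
gripper_width: 0.0853
finger_force: 0.0
```

```bash
python3 -m crank '{"gripper":[1,1,1,1,1],"linear":[[0,0,0],[0,0,0],[0,0,0],[0,0,0],[0,0,0]],"rot":[[0,0,0],[0,0,0],[0,0,0],[0,0,0],[0,0,0]]}'
python3 - <<'E'
from h import *
np.set_printoptions(precision=3,suppress=True)
o=manip.get_obs();print(o['t'],o['tool_pos'],o['tcp_rot'])
c=manip.camera_model('wrist');im=manip.get_image('wrist');cv2.imwrite('pics/w0.png',im);np.savez('w0.npz',**c)
for k,z in dict(charger_1=0,holder_1=0,flat_pack_1=.058,charged_pack_1=.058,cork_mat=0,oil_bottle=0).items():
    for r in manip.tip_of(k,'wrist')[:5]:
        if r['confidence']>.2:
            uv=np.array(r['at'])*S; print(k,round(r['confidence'],2),uv.round(),onz(c,uv,z))
E
```

```text
t: 2.4
tool_pos: [0.4267, 0.0935, 0.4497]
tcp_rot: [-0.0, -0.001, 1.0, 0.0]
force: [-0.4, -0.6, 0.5]
gripper_width: 0.0854
finger_force: 0.0
2.4 [0.427 0.094 0.45 ] [-0.    -0.001  1.     0.   ]
charger_1 0.85 [144. 186.] [ 0.438 -0.088]
charger_1 0.34 [255. 333.] [0.684 0.06 ]
flat_pack_1 0.89 [259. 330.] [0.631 0.07 ]
flat_pack_1 0.71 [263. 199.] [0.441 0.079]
flat_pack_1 0.21 [145. 184.] [ 0.423 -0.062]
charged_pack_1 0.74 [124. 195.] [ 0.436 -0.089]
charged_pack_1 0.62 [392. 201.] [0.443 0.235]
cork_mat 0.64 [ 56. 311.] [ 0.642 -0.255]
```

View pics/w0.png

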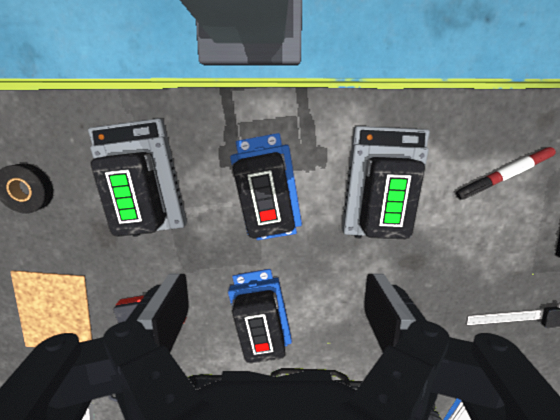

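Wrist view: charged at (122,197) and (395,201), flat at (265,199) and (260,333), mat at (50,310). The gauge frames give exact centres and yaws.

```bash
cat >> h.py <<'E'
def gauges(im,c,z=.058,show=True):
    """white-framed gauges -> world x,y, long-axis yaw (deg from world x), size mm, colour"""
    m=(im.min(2)>170).astype(np.uint8); out=[]
    cs,hi=cv2.findContours(m,cv2.RETR_EXTERNAL,cv2.CHAIN_APPROX_NONE)
    for k in cs:
        if len(k)<40: continue
        P=np.array([onz(c,p,z) for p in k[:,0].astype(float)],np.float32)*1000
        (x,y),s,a=cv2.minAreaRect(P)
        w,h=s
        if not(18<min(s)<40 and 50<max(s)<80): continue
        yaw=a if w>h else a+90; yaw=(yaw+90)%180-90
        mk=np.zeros(im.shape[:2],np.uint8); cv2.drawContours(mk,[k],-1,255,-1)
        b,g,r=im[mk>0].astype(int).T
        out.append((round(x),round(y),round(yaw,1),np.round(s),k.reshape(-1,2).mean(0).round(),'G' if ((g>r+80)&(g>b+80)).mean()>.2 else 'R'))
    return out
E
python3 - <<'E'
from h import *
for g in gauges(cv2.imread('pics/w0.png'),np.load('w0.npz')): print(g)
c=np.load('w0.npz');print([onz(c,p,.004) for p in((12,271),(85,277),(90,347),(24,347))])
E
```

```text
(639, 70, 10.3, array([65., 29.]), array([259., 334.]), 'R')
(444, 238, -2.3, array([29., 65.]), array([395., 200.]), 'G')
(441, 80, 11.0, array([64., 29.]), array([265., 199.]), 'R')
(439, -90, 6.2, array([65., 29.]), array([123., 196.]), 'G')
[array([ 0.56783591, -0.30283029]), array([ 0.57795042, -0.19503552]), array([ 0.70734929, -0.21153496]), array([ 0.70733488, -0.31999055])]
```

```bash
python3 -m crank '{"gripper":[1,1,1,1,1],"linear":[[14,-13,-40],[14,-13,-80],[14,-13,-120],[14,-13,-150],[14,-13,-150]],"rot":[[0,0,5],[0,0,11],[0,0,11],[0,0,11],[0,0,11]]}'; python3 -m crank '{"gripper":[1,1,1,1,1],"linear":[[0,0,-30],[0,0,-50],[0,0,-50],[0,0,-50],[0,0,-50]],"rot":[[0,0,0],[0,0,0],[0,0,0],[0,0,0],[0,0,0]]}'
python3 - <<'E'
from h import *
c=manip.camera_model('wrist');im=manip.get_image('wrist');cv2.imwrite('pics/w1.png',im)
for g in gauges(im,c): print(g)
o=manip.get_obs();print(o['t'],o['tool_pos'])
E
```

```text
t: 3.25
tool_pos: [0.4402, 0.0795, 0.2966]
tcp_rot: [-0.003, -0.095, 0.995, -0.0]
force: [-0.5, -0.4, 0.2]
gripper_width: 0.0852
finger_force: 0.0
t: 3.75
tool_pos: [0.4414, 0.0797, 0.2515]
tcp_rot: [0.001, -0.096, 0.995, 0.0]
force: [-0.3, 0.2, -0.3]
gripper_width: 0.0851
finger_force: 0.0
(439, 233, -2.4, array([20., 54.]), array([521., 288.]), 'R')
(441, 79, 10.8, array([63., 28.]), array([275., 256.]), 'R')
(424, 130, -19.5, array([31., 63.]), array([364., 245.]), 'R')
3.8 [0.44126516 0.07967551 0.25124776]
```

View pics/w1.png

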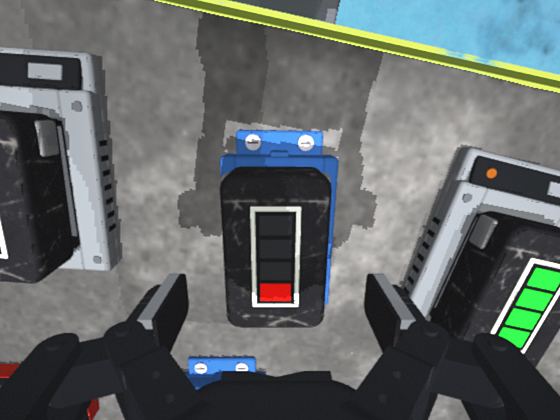

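The close view shows the flat pack (black body, red segment at (275,292)) in the blue holder, midway between the fingers. I'll descend and grip.

```bash
python3 -m crank '{"gripper":[1,1,1,0,-1],"linear":[[0,0,-30],[0,0,-53],[0,0,-53],[0,0,-53],[0,0,-53]],"rot":[[0,0,0],[0,0,0],[0,0,0],[0,0,0],[0,0,0]]}'; python3 -m crank '{"gripper":[-1,-1,-1,-1,-1],"linear":[[0,0,0],[0,0,0],[0,0,0],[0,0,0],[0,0,0]],"rot":[[0,0,0],[0,0,0],[0,0,0],[0,0,0],[0,0,0]]}'
```

```text
t: 4.3
tool_pos: [0.4414, 0.0797, 0.1984]
tcp_rot: [0.001, -0.096, 0.995, -0.0]
force: [-7.9, 0.3, 13.9]
gripper_width: 0.0607
finger_force: 62.2
t: 4.8
tool_pos: [0.4413, 0.0797, 0.1984]
tcp_rot: [0.001, -0.096, 0.995, -0.0]
force: [-1.5, -0.2, 6.2]
gripper_width: 0.061
finger_force: 65.9
```

```bash
python3 -m crank '{"gripper":[-1,-1,-1,-1,-1],"linear":[[0,0,25],[0,0,65],[0,0,110],[20,-34,130],[42,-71,130]],"rot":[[0,0,0],[0,0,0],[0,0,0],[0,0,-5],[0,0,-11]]}'; python3 -m crank '{"gripper":[-1,-1,-1,-1,-1],"linear":[[20,-38,0],[45,-80,0],[70,-121,0],[95,-162,0],[115,-199,0]],"rot":[[0,0,0],[0,0,0],[0,0,0],[0,0,0],[0,0,0]]}'; python3 -m crank '{"gripper":[-1,-1,-1,-1,-1],"linear":[[20,-33,0],[35,-57,0],[42,-67,-20],[42,-67,-60],[42,-67,-90]],"rot":[[0,0,0],[0,0,0],[0,0,0],[0,0,0],[0,0,0]]}'
```

```text
t: 5.3
tool_pos: [0.4833, 0.0083, 0.3315]
tcp_rot: [0.004, 0.001, 1.0, -0.0]
force: [1.4, 1.4, -4.5]
gripper_width: 0.0609
finger_force: 68.2
t: 5.8
tool_pos: [0.5984, -0.1924, 0.3278]
tcp_rot: [0.0, 0.0, 1.0, -0.0]
force: [1.0, 0.6, -4.6]
gripper_width: 0.0608
finger_force: 68.1
t: 6.3
tool_pos: [0.6395, -0.2577, 0.2355]
tcp_rot: [-0.0, 0.001, 1.0, 0.0]
force: [-0.8, -0.4, -3.3]
gripper_width: 0.061
finger_force: 68.0
```

```bash
python3 -m crank '{"gripper":[-1,-1,-1,-1,-1],"linear":[[0,0,-15],[0,0,-30],[0,0,-40],[0,0,-44],[0,0,-44]],"rot":[[0,0,0],[0,0,0],[0,0,0],[0,0,0],[0,0,0]]}'; python3 -m crank '{"gripper":[-1,0,1,1,1],"linear":[[0,0,0],[0,0,0],[0,0,0],[0,0,0],[0,0,0]],"rot":[[0,0,0],[0,0,0],[0,0,0],[0,0,0],[0,0,0]]}'; python3 -m crank '{"gripper":[1,1,1,1,1],"linear":[[0,0,20],[0,0,50],[0,0,95],[0,0,140],[0,0,140]],"rot":[[0,0,0],[0,0,0],[0,0,0],[0,0,0],[0,0,0]]}'
python3 - <<'E'
from h import *
c=manip.camera_model('wrist');im=manip.get_image('wrist');cv2.imwrite('pics/w2.png',im)
for g in gauges(im,c,.052): print(g)
o=manip.get_obs();print(o['t'],o['tool_pos'])
E
```

```text
t: 6.8
tool_pos: [0.6401, -0.2574, 0.1935]
tcp_rot: [0.0, 0.0, 1.0, -0.0]
force: [-0.9, 0.5, -4.0]
gripper_width: 0.061
finger_force: 68.2
t: 7.3
tool_pos: [0.64, -0.2574, 0.1932]
tcp_rot: [0.0, 0.0, 1.0, -0.0]
force: [0.7, -0.3, 0.8]
gripper_width: 0.0854
finger_force: 0.0
t: 7.8
tool_pos: [0.6402, -0.2575, 0.3406]
tcp_rot: [0.005, 0.0, 1.0, -0.002]
force: [0.6, -1.0, 0.3]
gripper_width: 0.0855
finger_force: 0.0
(709, -410, 0.3, array([63., 28.]), array([116., 277.]), 'G')
(639, -257, 0.0, array([62., 28.]), array([278., 207.]), 'R')
7.85 [ 0.63998544 -0.25742576  0.33668728]
```

```bash
python3 -m crank '{"gripper":[1,1,1,1,1],"linear":[[-17,44,0],[-34,88,0],[-51,132,0],[-68,176,0],[-85,220,0]],"rot":[[0,0,0],[0,0,0],[0,0,0],[0,0,0],[0,0,0]]}'; python3 -m crank '{"gripper":[1,1,1,1,1],"linear":[[-17,44,0],[-34,88,0],[-51,132,0],[-68,176,0],[-85,220,0]],"rot":[[0,0,0],[0,0,0],[0,0,0],[0,0,0],[0,0,-2.3]]}'; python3 -m crank '{"gripper":[1,1,1,1,1],"linear":[[-17,35,0],[-26,55,-20],[-26,55,-50],[-26,55,-80],[-26,55,-80]],"rot":[[0,0,0],[0,0,0],[0,0,0],[0,0,0],[0,0,0]]}'
python3 - <<'E'
from h import *
c=manip.camera_model('wrist');im=manip.get_image('wrist');cv2.imwrite('pics/w3.png',im)
for g in gauges(im,c): print(g)
o=manip.get_obs();print(o['t'],o['tool_pos'])
E
```

```text
t: 8.35
tool_pos: [0.5537, -0.0358, 0.3316]
tcp_rot: [-0.001, 0.0, 1.0, 0.0]
force: [1.5, 1.2, 0.2]
gripper_width: 0.0852
finger_force: 0.0
t: 8.85
tool_pos: [0.4687, 0.1841, 0.3318]
tcp_rot: [-0.001, 0.021, 1.0, -0.0]
force: [0.7, 0.5, -0.3]
gripper_width: 0.085
finger_force: 0.0
t: 9.35
tool_pos: [0.4427, 0.2373, 0.2488]
tcp_rot: [-0.003, 0.02, 1.0, -0.002]
force: [0.3, 0.1, -0.1]
gripper_width: 0.0849
finger_force: 0.0
(444, 238, -2.2, array([28., 63.]), array([278., 264.]), 'G')
(402, 296, 20.8, array([54., 24.]), array([377., 187.]), 'R')
9.4 [0.44345866 0.23744762 0.25115569]
```

```bash
python3 -m crank '{"gripper":[1,1,1,0,-1],"linear":[[0,0,-30],[0,0,-53],[0,0,-53],[0,0,-53],[0,0,-53]],"rot":[[0,0,0],[0,0,0],[0,0,0],[0,0,0],[0,0,0]]}'; python3 -m crank '{"gripper":[-1,-1,-1,-1,-1],"linear":[[0,0,0],[0,0,0],[0,0,0],[0,0,25],[0,0,60]],"rot":[[0,0,0],[0,0,0],[0,0,0],[0,0,0],[0,0,0]]}'; python3 -m crank '{"gripper":[-1,-1,-1,-1,-1],"linear":[[0,0,40],[-1,-40,50],[-2,-80,50],[-3,-120,50],[-3,-158,40]],"rot":[[0,0,0],[0,0,4],[0,0,8],[0,0,13.3],[0,0,13.3]]}'; python3 -m crank '{"gripper":[-1,-1,-1,-1,-1],"linear":[[0,0,0],[0,0,-30],[0,0,-60],[0,0,-60],[0,0,-60]],"rot":[[0,0,0],[0,0,0],[0,0,0],[0,0,0],[0,0,0]]}'
python3 - <<'E'
from h import *
c=manip.camera_model('wrist');im=manip.get_image('wrist');cv2.imwrite('pics/w4.png',im)
o=manip.get_obs();print(o['t'],o['tool_pos'])
for g in gauges(im,c,.058+o['tool_pos'][2]-.1985): print(g)
E
```

```text
t: 9.9
tool_pos: [0.4444, 0.2378, 0.2018]
tcp_rot: [0.001, 0.02, 1.0, 0.001]
force: [-4.0, -3.2, 11.4]
gripper_width: 0.0609
finger_force: 63.1
t: 10.4
tool_pos: [0.4435, 0.2374, 0.2604]
tcp_rot: [-0.001, 0.02, 1.0, -0.0]
force: [1.7, 0.0, -3.1]
gripper_width: 0.0605
finger_force: 67.2
t: 10.9
tool_pos: [0.4406, 0.0781, 0.3019]
tcp_rot: [0.002, -0.097, 0.995, -0.0]
force: [0.3, -1.0, -4.1]
gripper_width: 0.0606
finger_force: 67.5
t: 11.4
tool_pos: [0.4412, 0.0799, 0.2409]
tcp_rot: [0.0, -0.096, 0.995, 0.0]
force: [-0.1, -0.3, -1.8]
gripper_width: 0.0609
finger_force: 67.5
11.45 [0.44132899 0.07991308 0.24137073]
(438, 80, 11.0, array([61., 27.]), array([276., 305.]), 'G')
(403, -1, -1.4, array([19., 70.]), array([ 72., 190.]), 'R')
```

View pics/w4.png

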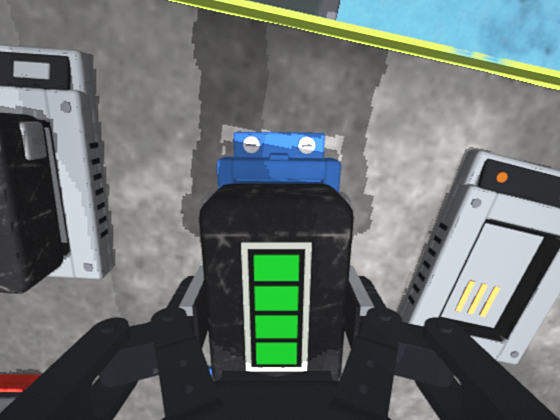

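The charged pack hangs straight over the empty blue holder: gauge centre (276,305), aligned with its flange screws. The empty charger shows on the right. I'll seat the pack.

```bash
python3 -m crank '{"gripper":[-1,-1,-1,-1,-1],"linear":[[0,0,-15],[0,0,-28],[0,0,-36],[0,0,-40],[0,0,-42]],"rot":[[0,0,0],[0,0,0],[0,0,0],[0,0,0],[0,0,0]]}'; python3 -m crank '{"gripper":[-1,0,1,1,1],"linear":[[0,0,0],[0,0,0],[0,0,0],[0,0,0],[0,0,0]],"rot":[[0,0,0],[0,0,0],[0,0,0],[0,0,0],[0,0,0]]}'; python3 -m crank '{"gripper":[1,1,1,1,1],"linear":[[0,0,20],[0,0,50],[0,0,53],[0,0,53],[0,0,53]],"rot":[[0,0,0],[0,0,0],[0,0,0],[0,0,0],[0,0,0]]}'
python3 - <<'E'
from h import *
c=manip.camera_model('wrist');im=manip.get_image('wrist');cv2.imwrite('pics/w5.png',im)
o=manip.get_obs();print(o['t'],o['tool_pos'])
for g in gauges(im,c): print(g)
E
```

```text
t: 11.95
tool_pos: [0.4413, 0.0798, 0.2016]
tcp_rot: [0.0, -0.096, 0.995, -0.0]
force: [-44.0, -5.6, 97.2]
gripper_width: 0.0607
finger_force: 79.9
t: 12.45
tool_pos: [0.4412, 0.0797, 0.1984]
tcp_rot: [0.001, -0.096, 0.995, 0.0]
force: [0.7, 0.5, -0.3]
gripper_width: 0.0853
finger_force: 0.0
t: 12.95
tool_pos: [0.4407, 0.0796, 0.25]
tcp_rot: [-0.0, -0.096, 0.995, 0.0]
force: [1.1, 0.4, -0.7]
gripper_width: 0.0852
finger_force: 0.0
13.0 [0.44068701 0.07960441 0.24986176]
(425, 199, -2.6, array([33., 59.]), array([482., 270.]), 'R')
(441, 80, 10.9, array([64., 28.]), array([276., 259.]), 'G')
```

```bash
python3 -m crank '{"gripper":[1,1,1,1,1],"linear":[[0,0,30],[45,-2,40],[90,-4,40],[135,-6,40],[180,-9,40]],"rot":[[0,0,0],[0,0,0],[0,0,0],[0,0,0],[0,0,0]]}'; python3 -m crank '{"gripper":[1,1,1,1,1],"linear":[[18,-1,0],[18,-1,-20],[18,-1,-40],[18,-1,-40],[18,-1,-40]],"rot":[[0,0,-0.5],[0,0,-0.5],[0,0,-0.5],[0,0,-0.5],[0,0,-0.5]]}'
python3 - <<'E'
from h import *
c=manip.camera_model('wrist');im=manip.get_image('wrist');cv2.imwrite('pics/w6.png',im)
o=manip.get_obs();print(o['t'],o['tool_pos'])
for g in gauges(im,c): print(g)
E
```

```text
t: 13.5
tool_pos: [0.6225, 0.0705, 0.2895]
tcp_rot: [-0.001, -0.096, 0.995, 0.0]
force: [1.0, -0.1, 0.1]
gripper_width: 0.0858
finger_force: 0.0
t: 14.0
tool_pos: [0.6389, 0.0696, 0.2503]
tcp_rot: [-0.001, -0.091, 0.996, 0.0]
force: [0.3, -1.3, 0.6]
gripper_width: 0.0858
finger_force: 0.0
14.05 [0.63900931 0.0696442  0.25117538]
(639, 70, 10.2, array([63., 28.]), array([275., 259.]), 'R')
```

View pics/w6.png

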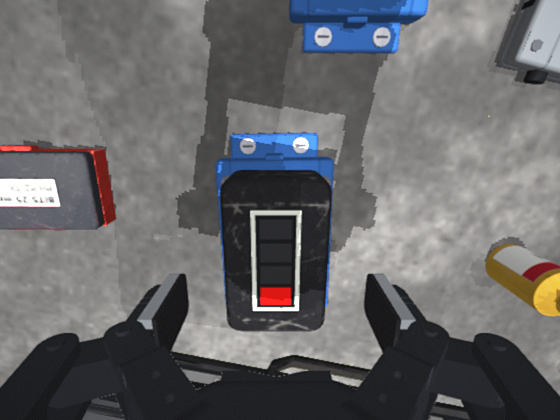

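View: flat pack centred between the fingers, the red block clear to the left, the bottle clear at (520,270). Gripping now, letting the arm settle before closing.

```bash
python3 -m crank '{"gripper":[1,1,1,1,1],"linear":[[0,0,-30],[0,0,-53],[0,0,-53],[0,0,-53],[0,0,-53]],"rot":[[0,0,0],[0,0,0],[0,0,0],[0,0,0],[0,0,0]]}'; python3 -m crank '{"gripper":[0,-1,-1,-1,-1],"linear":[[0,0,0],[0,0,0],[0,0,0],[0,0,0],[0,0,0]],"rot":[[0,0,0],[0,0,0],[0,0,0],[0,0,0],[0,0,0]]}'; python3 -m crank '{"gripper":[-1,-1,-1,-1,-1],"linear":[[0,0,25],[0,0,65],[0,0,105],[-25,22,120],[-55,47,120]],"rot":[[0,0,0],[0,0,0],[0,0,0],[0,0,-3],[0,0,-6]]}'; python3 -m crank '{"gripper":[-1,-1,-1,-1,-1],"linear":[[-35,30,0],[-70,60,0],[-105,91,0],[-130,111,0],[-140,121,0]],"rot":[[0,0,-3],[0,0,-6.5],[0,0,-6.5],[0,0,-6.5],[0,0,-6.5]]}'; python3 -m crank '{"gripper":[-1,-1,-1,-1,-1],"linear":[[0,0,-20],[0,0,-50],[0,0,-80],[0,0,-80],[0,0,-80]],"rot":[[0,0,0],[0,0,0],[0,0,0],[0,0,0],[0,0,0]]}'
python3 - <<'E'
from h import *
c=manip.camera_model('wrist');im=manip.get_image('wrist');cv2.imwrite('pics/w7.png',im)
o=manip.get_obs();print(o['t'],o['tool_pos'])
for g in gauges(im,c,.058+o['tool_pos'][2]-.1985): print(g)
E
```

```text
t: 14.55
tool_pos: [0.6394, 0.0696, 0.1998]
tcp_rot: [0.001, -0.091, 0.996, -0.0]
force: [0.5, 0.3, 0.5]
gripper_width: 0.0855
finger_force: 0.0
t: 15.05
tool_pos: [0.6392, 0.0696, 0.1991]
tcp_rot: [0.001, -0.091, 0.996, -0.0]
force: [-2.4, -0.4, 7.2]
gripper_width: 0.0609
finger_force: 66.7
t: 15.55
tool_pos: [0.5836, 0.1165, 0.3204]
tcp_rot: [0.002, -0.037, 0.999, 0.0]
force: [-0.1, 0.6, -4.2]
gripper_width: 0.0606
finger_force: 66.7
t: 16.05
tool_pos: [0.4418, 0.239, 0.3179]
tcp_rot: [-0.0, 0.017, 1.0, 0.0]
force: [1.2, -1.0, -3.1]
gripper_width: 0.061
finger_force: 66.6
t: 16.55
tool_pos: [0.4443, 0.2375, 0.2383]
tcp_rot: [-0.0, 0.018, 1.0, -0.0]
force: [0.3, 0.1, -2.2]
gripper_width: 0.0609
finger_force: 67.2
16.6 [0.44446787 0.23764152 0.23901853]
(441, 238, -2.1, array([28., 59.]), array([276., 298.]), 'R')
```

View pics/w7.png

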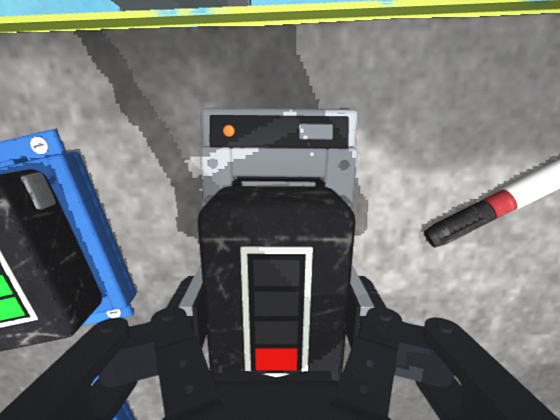

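The flat pack is centred over the charger (console above, amber lamp at (229,131)). Lowering gently.

```bash
python3 -m crank '{"gripper":[-1,-1,-1,-1,-1],"linear":[[0,0,-15],[0,0,-25],[0,0,-32],[0,0,-36],[0,0,-37]],"rot":[[0,0,0],[0,0,0],[0,0,0],[0,0,0],[0,0,0]]}'; python3 -m crank '{"gripper":[-1,-1,1,1,1],"linear":[[0,0,0],[0,0,0],[0,0,0],[0,0,0],[0,0,0]],"rot":[[0,0,0],[0,0,0],[0,0,0],[0,0,0],[0,0,0]]}'; python3 -m crank '{"gripper":[1,1,1,1,1],"linear":[[0,0,20],[0,0,50],[0,0,53],[0,0,53],[0,0,53]],"rot":[[0,0,0],[0,0,0],[0,0,0],[0,0,0],[0,0,0]]}'
python3 - <<'E'
from h import *
c=manip.camera_model('wrist');im=manip.get_image('wrist');cv2.imwrite('pics/w8.png',im)
o=manip.get_obs();print(o['t'],o['tool_pos'])
for g in gauges(im,c): print(g)
E
```

```text
t: 17.1
tool_pos: [0.4439, 0.2376, 0.2006]
tcp_rot: [-0.0, 0.018, 1.0, -0.0]
force: [-0.1, -0.2, -4.0]
gripper_width: 0.0606
finger_force: 67.6
t: 17.6
tool_pos: [0.444, 0.2377, 0.201]
tcp_rot: [0.0, 0.018, 1.0, 0.0]
force: [0.1, -0.4, 0.8]
gripper_width: 0.0854
finger_force: 0.0
t: 18.1
tool_pos: [0.4437, 0.2375, 0.253]
tcp_rot: [-0.0, 0.018, 1.0, -0.0]
force: [-0.6, -0.1, -0.7]
gripper_width: 0.0856
finger_force: 0.0
18.15 [0.44366168 0.2375198  0.25279124]
(449, 274, -20.2, array([20., 58.]), array([341., 263.]), 'R')
(444, 238, -2.1, array([28., 63.]), array([277., 257.]), 'R')
(441, 81, 11.1, array([64., 28.]), array([ 25., 275.]), 'R')
```

```bash
python3 -m crank '{"gripper":[1,1,1,1,1],"linear":[[0,0,40],[0,-40,50],[0,-85,50],[0,-130,50],[-2,-175,50]],"rot":[[0,0,0],[0,0,2],[0,0,4],[0,0,6],[0,0,8.3]]}'; python3 -m crank '{"gripper":[1,1,1,1,1],"linear":[[0,-45,0],[-2,-90,0],[-3,-130,0],[-3,-152,-25],[-3,-152,-50]],"rot":[[0,0,0],[0,0,0],[0,0,0],[0,0,0],[0,0,0]]}';  python3 -m crank '{"gripper":[1,1,1,1,1],"linear":[[0,0,0],[0,0,0],[0,0,0],[0,0,0],[0,0,0]],"rot":[[0,0,0],[0,0,0],[0,0,0],[0,0,0],[0,0,0]]}'
python3 - <<'E'
from h import *
c=manip.camera_model('wrist');im=manip.get_image('wrist');cv2.imwrite('pics/w9.png',im)
o=manip.get_obs();print(o['t'],o['tool_pos'])
for g in gauges(im,c): print(g)
E
```

```text
t: 18.65
tool_pos: [0.4415, 0.061, 0.303]
tcp_rot: [-0.001, -0.056, 0.998, -0.0]
force: [0.6, -0.5, -0.1]
gripper_width: 0.0857
finger_force: 0.0
t: 19.15
tool_pos: [0.4386, -0.0917, 0.2527]
tcp_rot: [0.0, -0.053, 0.999, -0.0]
force: [0.6, 0.3, -0.7]
gripper_width: 0.0857
finger_force: 0.0
t: 19.65
tool_pos: [0.439, -0.0891, 0.2544]
tcp_rot: [0.001, -0.055, 0.998, -0.0]
force: [-0.5, -0.7, -0.2]
gripper_width: 0.0856
finger_force: 0.0
19.7 [ 0.43897679 -0.08916247  0.25423678]
(441, 78, 11.6, array([65., 26.]), array([535., 292.]), 'R')
(440, -91, 6.3, array([63., 28.]), array([272., 256.]), 'G')
```

```bash
python3 -m crank '{"gripper":[1,1,1,1,1],"linear":[[0,-1,-30],[0,-1,-55],[0,-1,-55],[0,-1,-55],[0,-1,-55]],"rot":[[0,0,0],[0,0,0],[0,0,0],[0,0,0],[0,0,0]]}'; python3 -m crank '{"gripper":[0,-1,-1,-1,-1],"linear":[[0,0,0],[0,0,0],[0,0,0],[0,0,0],[0,0,0]],"rot":[[0,0,0],[0,0,0],[0,0,0],[0,0,0],[0,0,0]]}'; python3 -m crank '{"gripper":[-1,-1,-1,-1,-1],"linear":[[0,0,25],[0,0,65],[0,0,105],[25,20,120],[60,48,120]],"rot":[[0,0,0],[0,0,0],[0,0,0],[0,0,2],[0,0,4]]}'; python3 -m crank '{"gripper":[-1,-1,-1,-1,-1],"linear":[[35,28,0],[70,56,0],[105,84,0],[130,104,0],[140,112,0]],"rot":[[0,0,0],[0,0,0],[0,0,0],[0,0,0],[0,0,0]]}'; python3 -m crank '{"gripper":[-1,-1,-1,-1,-1],"linear":[[0,0,-20],[0,0,-50],[0,0,-80],[0,0,-80],[0,0,-80]],"rot":[[0,0,0],[0,0,0],[0,0,0],[0,0,0],[0,0,0]]}'
python3 - <<'E'
from h import *
c=manip.camera_model('wrist');im=manip.get_image('wrist');cv2.imwrite('pics/w10.png',im)
o=manip.get_obs();print(o['t'],o['tool_pos'])
for g in gauges(im,c,.058+o['tool_pos'][2]-.1985): print(g)
E
```

```text
t: 20.2
tool_pos: [0.4393, -0.0905, 0.2]
tcp_rot: [0.001, -0.055, 0.999, -0.0]
force: [-0.1, -0.4, 0.5]
gripper_width: 0.0855
finger_force: 0.0
t: 20.7
tool_pos: [0.4391, -0.0905, 0.1998]
tcp_rot: [0.001, -0.055, 0.999, -0.0]
force: [-3.2, 0.9, 12.0]
gripper_width: 0.0611
finger_force: 64.5
t: 21.2
tool_pos: [0.4992, -0.0425, 0.322]
tcp_rot: [0.002, -0.089, 0.996, -0.001]
force: [1.7, -0.7, -3.1]
gripper_width: 0.0611
finger_force: 68.8
t: 21.7
tool_pos: [0.6401, 0.0717, 0.318]
tcp_rot: [-0.0, -0.09, 0.996, 0.0]
force: [0.1, -1.1, -4.5]
gripper_width: 0.0607
finger_force: 68.6
t: 22.2
tool_pos: [0.639, 0.0696, 0.2393]
tcp_rot: [-0.0, -0.089, 0.996, -0.0]
force: [0.2, -0.2, -2.0]
gripper_width: 0.0605
finger_force: 68.4
22.25 [0.63921071 0.06960905 0.2403537 ]
(636, 69, 10.2, array([59., 27.]), array([276., 298.]), 'R')
```

View pics/w10.png

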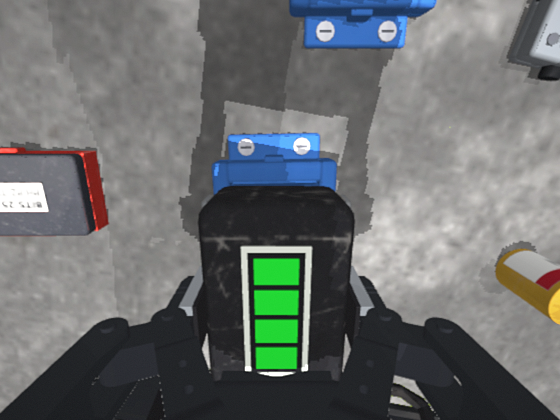

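The charged pack is centred over holder_2, with the bottle undisturbed at (525,275). I'll seat it, then go over the mat.

```bash
python3 -m crank '{"gripper":[-1,-1,-1,-1,-1],"linear":[[0,0,-15],[0,0,-25],[0,0,-32],[0,0,-36],[0,0,-38]],"rot":[[0,0,0],[0,0,0],[0,0,0],[0,0,0],[0,0,0]]}'; python3 -m crank '{"gripper":[-1,-1,1,1,1],"linear":[[0,0,0],[0,0,0],[0,0,0],[0,0,0],[0,0,0]],"rot":[[0,0,0],[0,0,0],[0,0,0],[0,0,0],[0,0,0]]}'; python3 -m crank '{"gripper":[1,1,1,1,1],"linear":[[0,0,20],[0,0,50],[0,0,53],[0,0,53],[0,0,53]],"rot":[[0,0,0],[0,0,0],[0,0,0],[0,0,0],[0,0,0]]}'
python3 - <<'E'
from h import *
c=manip.camera_model('wrist');im=manip.get_image('wrist')
o=manip.get_obs();print(o['t'],o['tool_pos'])
for g in gauges(im,c): print(g)
E
python3 -m crank '{"gripper":[1,1,1,1,1],"linear":[[0,0,40],[0,-40,50],[0,-85,50],[0,-130,50],[0,-175,50]],"rot":[[0,0,0],[0,0,-2],[0,0,-5],[0,0,-8],[0,0,-10.3]]}'; python3 -m crank '{"gripper":[1,1,1,1,1],"linear":[[0,-45,0],[0,-90,0],[0,-130,0],[0,-152,-25],[0,-152,-50]],"rot":[[0,0,0],[0,0,0],[0,0,0],[0,0,0],[0,0,0]]}';  python3 -m crank '{"gripper":[1,1,1,1,1],"linear":[[0,0,0],[0,0,0],[0,0,0],[0,0,0],[0,0,0]],"rot":[[0,0,0],[0,0,0],[0,0,0],[0,0,0],[0,0,0]]}'
python3 - <<'E'
from h import *
c=manip.camera_model('wrist');im=manip.get_image('wrist')
o=manip.get_obs();print(o['t'],o['tool_pos'])
for g in gauges(im,c,.052): print(g)
E
```

```text
t: 22.75
tool_pos: [0.6388, 0.0696, 0.2002]
tcp_rot: [-0.0, -0.089, 0.996, 0.0]
force: [0.3, -0.4, -3.3]
gripper_width: 0.0608
finger_force: 68.8
t: 23.25
tool_pos: [0.639, 0.0696, 0.2012]
tcp_rot: [0.0, -0.089, 0.996, -0.0]
force: [-0.4, -0.6, 0.2]
gripper_width: 0.0853
finger_force: 0.0
t: 23.75
tool_pos: [0.6386, 0.0696, 0.2528]
tcp_rot: [-0.001, -0.089, 0.996, 0.0]
force: [-0.4, 1.4, 0.8]
gripper_width: 0.0854
finger_force: 0.0
23.8 [0.63863585 0.06959165 0.25252216]
(639, 70, 9.6, array([64., 28.]), array([276., 258.]), 'G')
(613, 129, -39.6, array([36., 66.]), array([383., 241.]), 'R')
t: 24.3
tool_pos: [0.6386, -0.107, 0.3027]
tcp_rot: [-0.001, 0.001, 1.0, 0.0]
force: [0.9, 0.9, -0.3]
gripper_width: 0.0853
finger_force: 0.0
t: 24.8
tool_pos: [0.6381, -0.2606, 0.2521]
tcp_rot: [-0.0, 0.002, 1.0, -0.0]
force: [-0.2, 0.5, -0.9]
gripper_width: 0.0856
finger_force: 0.0
t: 25.3
tool_pos: [0.639, -0.2571, 0.2547]
tcp_rot: [0.001, 0.0, 1.0, -0.0]
force: [0.0, -0.3, -0.3]
gripper_width: 0.0855
finger_force: 0.0
25.35 [ 0.63898337 -0.25713792  0.25451344]
(639, -257, -0.0, array([28., 63.]), array([275., 251.]), 'R')
```

```bash
python3 -m crank '{"gripper":[1,1,1,1,1],"linear":[[0,0,-30],[0,0,-61],[0,0,-61],[0,0,-61],[0,0,-61]],"rot":[[0,0,0],[0,0,0],[0,0,0],[0,0,0],[0,0,0]]}'; python3 -m crank '{"gripper":[0,-1,-1,-1,-1],"linear":[[0,0,0],[0,0,0],[0,0,0],[0,0,0],[0,0,0]],"rot":[[0,0,0],[0,0,0],[0,0,0],[0,0,0],[0,0,0]]}'; python3 -m crank '{"gripper":[-1,-1,-1,-1,-1],"linear":[[0,0,25],[0,0,65],[0,0,105],[-25,21,126],[-60,50,126]],"rot":[[0,0,0],[0,0,0],[0,0,0],[0,0,3],[0,0,6.2]]}'; python3 -m crank '{"gripper":[-1,-1,-1,-1,-1],"linear":[[-35,29,0],[-70,58,0],[-105,87,0],[-130,108,0],[-140,117,0]],"rot":[[0,0,0],[0,0,0],[0,0,0],[0,0,0],[0,0,0]]}'; python3 -m crank '{"gripper":[-1,-1,-1,-1,-1],"linear":[[0,0,-20],[0,0,-50],[0,0,-80],[0,0,-80],[0,0,-80]],"rot":[[0,0,0],[0,0,0],[0,0,0],[0,0,0],[0,0,0]]}'
python3 - <<'E'
from h import *
c=manip.camera_model('wrist');im=manip.get_image('wrist');cv2.imwrite('pics/w11.png',im)
o=manip.get_obs();print(o['t'],o['tool_pos'])
for g in gauges(im,c,.058+o['tool_pos'][2]-.1995): print(g)
E
```

```text
t: 25.85
tool_pos: [0.6394, -0.2576, 0.1949]
tcp_rot: [0.001, 0.0, 1.0, -0.001]
force: [-0.4, 0.4, -0.5]
gripper_width: 0.0855
finger_force: 0.0
t: 26.35
tool_pos: [0.6392, -0.2574, 0.1944]
tcp_rot: [0.001, 0.0, 1.0, -0.0]
force: [-1.5, 1.7, 6.8]
gripper_width: 0.0612
finger_force: 67.4
t: 26.85
tool_pos: [0.5786, -0.2075, 0.3219]
tcp_rot: [0.003, -0.054, 0.999, -0.001]
force: [0.4, -0.6, -4.0]
gripper_width: 0.0612
finger_force: 67.1
t: 27.35
tool_pos: [0.4368, -0.0889, 0.3188]
tcp_rot: [-0.0, -0.054, 0.999, 0.0]
force: [1.0, -0.4, -4.0]
gripper_width: 0.0607
finger_force: 67.0
t: 27.85
tool_pos: [0.439, -0.0904, 0.2394]
tcp_rot: [-0.0, -0.054, 0.999, 0.0]
force: [0.1, 0.9, -3.0]
gripper_width: 0.0611
finger_force: 68.0
27.9 [ 0.43923948 -0.09050541  0.24000071]
(437, -90, 6.1, array([63., 28.]), array([276., 308.]), 'R')
```

View pics/w11.png

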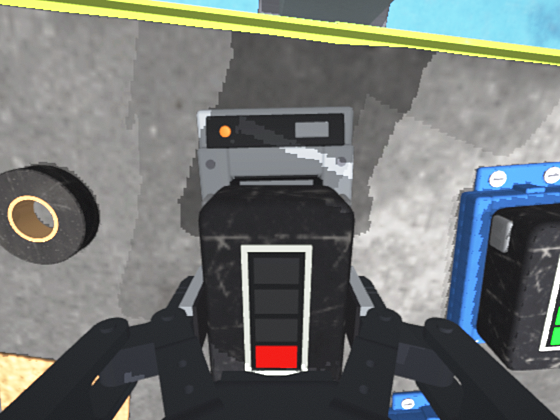

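The last flat pack is centred over charger_2. I'll seat it and back off, then check everything from above.

```bash
python3 -m crank '{"gripper":[-1,-1,-1,-1,-1],"linear":[[0,0,-15],[0,0,-25],[0,0,-32],[0,0,-36],[0,0,-38]],"rot":[[0,0,0],[0,0,0],[0,0,0],[0,0,0],[0,0,0]]}'; python3 -m crank '{"gripper":[-1,-1,1,1,1],"linear":[[0,0,0],[0,0,0],[0,0,0],[0,0,0],[0,0,0]],"rot":[[0,0,0],[0,0,0],[0,0,0],[0,0,0],[0,0,0]]}'; python3 -m crank '{"gripper":[1,1,1,1,1],"linear":[[0,0,20],[0,0,60],[0,0,105],[0,0,150],[0,40,170]],"rot":[[0,0,0],[0,0,0],[0,0,0],[0,0,0],[0,0,-3]]}'; python3 -m crank '{"gripper":[1,1,1,1,1],"linear":[[0,40,20],[0,80,50],[-10,120,75],[-12,142,78],[-12,142,78]],"rot":[[0,0,-3],[0,0,-3],[0,0,-3],[0,0,-3],[0,0,-3]]}';python3 -m crank '{"gripper":[1,1,1,1,1],"linear":[[0,0,0],[0,0,0],[0,0,0],[0,0,0],[0,0,0]],"rot":[[0,0,0],[0,0,0],[0,0,0],[0,0,0],[0,0,0]]}'
python3 - <<'E'
from h import *
c=manip.camera_model('wrist');im=manip.get_image('wrist');cv2.imwrite('pics/w12.png',im)
o=manip.get_obs();print(o['t'],o['tool_pos'])
for g in gauges(im,c): print(g)
cv2.imwrite('pics/side1.png',cv2.resize(manip.get_image('side')[180:340,200:400],None,fx=4,fy=3.75)[:600,:800])
E
```

```text
t: 28.4
tool_pos: [0.4389, -0.0904, 0.2007]
tcp_rot: [0.0, -0.054, 0.999, 0.0]
force: [-0.1, -0.3, -3.5]
gripper_width: 0.061
finger_force: 68.4
t: 28.9
tool_pos: [0.439, -0.0904, 0.201]
tcp_rot: [0.0, -0.054, 0.999, -0.0]
force: [0.4, -0.3, -0.2]
gripper_width: 0.0855
finger_force: 0.0
t: 29.4
tool_pos: [0.439, -0.0521, 0.3748]
tcp_rot: [0.003, -0.026, 1.0, -0.001]
force: [1.3, 0.1, -0.3]
gripper_width: 0.0852
finger_force: 0.0
t: 29.9
tool_pos: [0.4263, 0.0936, 0.4498]
tcp_rot: [0.001, -0.003, 1.0, 0.0]
force: [-0.2, -0.2, -0.3]
gripper_width: 0.0854
finger_force: 0.0
t: 30.4
tool_pos: [0.427, 0.0912, 0.4486]
tcp_rot: [-0.0, -0.001, 1.0, -0.0]
force: [-0.4, -0.3, 0.6]
gripper_width: 0.0856
finger_force: 0.0
30.45 [0.42694421 0.09132009 0.44859765]
(638, 70, 10.4, array([65., 29.]), array([260., 334.]), 'R')
(444, 238, -2.1, array([29., 65.]), array([397., 200.]), 'R')
(441, 80, 11.1, array([64., 29.]), array([267., 198.]), 'R')
(438, -89, 6.3, array([65., 29.]), array([125., 196.]), 'R')
```

View pics/side1.png

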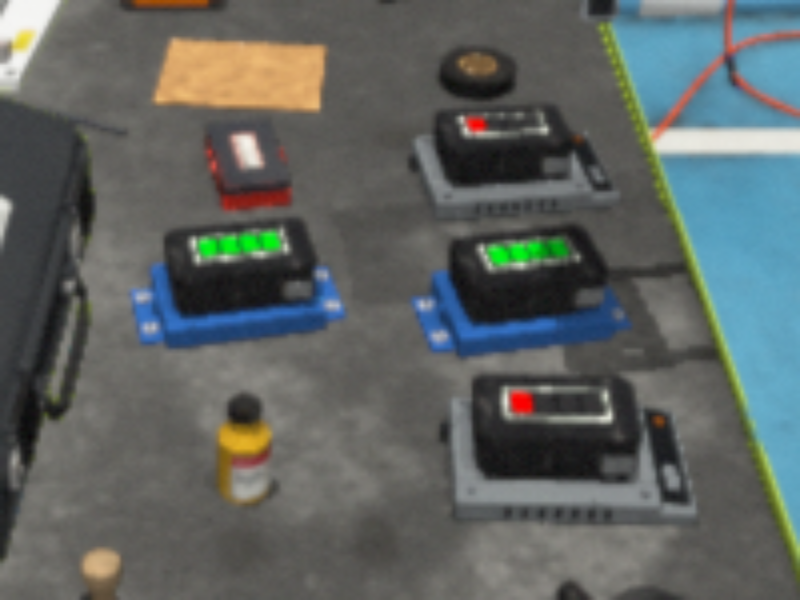

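The final view shows both flat packs (red) in the grey chargers, both charged packs (green) in the blue holders, and the bottle upright at (245,450). All four gauge poses match the original seated ones to within 1 mm.

```bash
python3 -c "from station import manip; print(manip.hand_in())"
```

```text
the job is handed in; nothing more can be done
None
```

The changeover is done and handed in: both flat packs are in the chargers and both charged packs in the blue holders, each within about 1 mm of the original seated positions, with the oil bottle untouched; it took about 30 s, and the highest wrist force I read was about 97 N of the 120 N limit, while seating the first charged pack.

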